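Bring the tall jar on the pantry carousel to the front

ROBOT

A 7-joint arm with a two-finger parallel gripper is mounted at the origin on the work surface. World frame = base frame: x ahead of the robot, y to its left, z up, the work surface at z = 0. Lengths are in m, angles in rad, forces in N, time in s.
With the tool pointing down it reaches from about 0.425 to 0.875 m from the base axis. Payload 4.7 kg.
Tool frame: the origin (TCP) lies between the finger pads, 19 mm behind the fingertips; this is the grasp point; z points along the fingers, y is the direction in which the jaws open and shut (so a half turn about z gives the same grasp; the last joint's range is limited). The gripper opens to 87 mm and grips with 3 to 60 N. Pads are 19 mm wide; open, the fingers measure 117 mm over their backs; the gripper's body (75 mm by 190 mm) begins 51 mm behind the grasp point.
Start: joints at [1.274, 0.321, -0.07, 1.45, 0.023, 1.371, -0.057], TCP at [0.199, -0.619, 0.241] pointing down, gripper open.
Joint ranges: [-2.86, 2.86], [-0.3, 2.09], [-1.38, 1.24], [0.06, 2.45], [-1.56, 4.7], [0.09, 2.05], [-2.69, 2.69]. Speed limits (rad/s): [2.57, 2.57, 3.14, 3.14, 3.14, 3.14, 3.14].

INTERFACE

Orientations are given as a rotation vector (axis times angle).
In Python, from bench import ctrl, cams gives the robot as it stands.
- The arm moves only by the tool move_arm, never from a script. Its argument "deltas" is a list of rows, each an object with "linear": the shift along the tool's x, y, z as a fraction of full scale, a list of three; "turn": the turn, a rotation vector about the tool's x, y, z as a fraction of full scale, a list of three; "claw": the closure, from 0 (fully open) to 1 (shut). In form: [{"linear": [tx, ty, tz], "turn": [wx, wy, wz], "claw": claw}, ...]. A call has 1 to 20 rows; each row shifts and turns the commanded pose from where the row before left it, along the tool's axes as they then stand; what a row does not reach is not made up. Full scale, the value 1, is 0.03 m for a shift and 4 degrees for a turn. A row lasts 1/12 s, in which the tool goes at most 41.7 mm and 7.16 degrees, less where a joint would pass 70% of its speed; a pose out of reach is approached as far as the arm can. A call with a number of a shift or a turn outside -1 to 1 is refused whole. A call with a gripper value outside its range is refused whole. The fingers move at their own pace and stop on an object; "grip_force" is the grip in N (left out, the last holds). Time passes only in rows, so rows that do not move let the fingers close. It gives the time, the measured TCP pose, the force and the opening at its end, in the units of the state.
- ctrl.get_state(): the state, without advancing time (a new reading comes with each control period).
- cams.get_image(name): name is "side" or "top"; returns a dict with "image" (420x560x3 uint8, red, green, blue), "K" (3x3 intrinsics, pixels), "k1" (the pictures are not rectified: a ray, as slopes to the right and down, at radius r is drawn at 1 + k1 r^2 times it, then the intrinsics apply), "world_from_camera" (4x4, takes a point from camera to world coordinates). Camera axes: x right, y down, z forward; pixel columns grow to the right and rows downward; lengths in m; the calibration is good to about 2 mm. A picture is of the moment at which its call begins. There is no depth.
- ctrl.close_job(): hands the job in, once; it reports no verdict.
The state is a dict: "time": time; "joint_positions": joint angles; "qd": joint speeds; "joint_torque": joint torques, N m; "position": TCP position; "tool_rot": TCP orientation; "ft_force": force on the tool from outside, world axes, zero at the start; "torque": the same for the moment, N m; "grip_width": opening from 0.0 (shut) to 1.0 (fully open).
Only numpy, scipy, OpenCV 4.12 (cv2) and the standard library are available. Lean on these libraries where they do the work, as an engineer would, in place of code of your own. Each camera call takes 0.05 s, during which the arm holds its last target. There are 200 camera calls.

TASK

A roll of tape has been left over the knob of the jar carousel: take it off, set it down flat in the shallow grey tray without dropping it, and let go of it. Then grip the knob and turn the carousel until the tall jar stands at the front, centred over the tongue of the foot, and finish there with the knob still gripped, holding the carousel still. Do not push or knock over the other things on the bench.

Things in the scene. Friction and masses are not known exactly. Their poses are not given: they have to be found in the camera images.
- stand: Fixed dark steel foot of the carousel: round plate 200 dia, 10 thick, with a flat tongue 60 wide that sticks out at the front (its own -x) to 200 from the axis, the only part of the foot seen beyond the turntable's rim. Origin on the bench under the carousel's vertical axis. The tongue points towards the robot, turned up to 0.6 rad either way.
- carousel: Turning part: aluminium disc 276 dia, top 32 above the bench; five clipped-on containers 60 dia, 72 deg apart, 100 from the axis: one tall jar (top at 170), two short jars (104), two tins (94). Origin as the stand's; own -x points to the tall jar: same yaw as the stand when it is at the front. Turns either way, no stops, light friction (0.05 N m), no spring: stays where left.
- tall_jar (a point): Centre of the lid of the tall jar, 170 above the bench, 100 from the carousel's axis.
- front (a point): Point fixed to the stand, 170 above the bench over the tongue, 100 from the axis: where the tall jar's lid centre belongs.
- knob (a point): Point in the black plastic knob on the carousel's axis, at the height to grip (145 above the bench). The knob is a plain upright cylinder 30 dia, from 120 to 160 above the bench, standing on a round flange (90 dia, top at 120); round, so it can be gripped at any yaw. It is one with the carousel: turning it turns everything.
- roll: Loose brown roll of tape, a rigid ring 64 outer, 46 inner dia, 45 tall, about 120 g (varies), lying flat on the flange (120 above the bench) around the knob, which ends 5 below its top; up to 6 off-centre. Origin at the centre of its underside, z along its axis. Can be gripped across its outside at any yaw.
- tray: Fixed shallow open grey plastic tray, 180 (x) x 200 (y) x 40 tall, walls and floor 5 thick, to the left or the right of the carousel. Origin at the centre of its underside.
- staples: Bystander: small paper box of staples, 35 x 65 x 28, in the tray against its far (tray +x) side, its centre 45 to 60 in tray +x of the tray's centre; loose. Origin at the centre of its underside.
- carton: Bystander: fixed closed cardboard carton 180 x 200 x 90 tall, on the other side from the tray. Origin at the centre of its underside.
- tin_tall: Bystander: ribbed food tin, 74 dia x 110 tall. Loose on the bench. Origin at the centre of its underside.
- tin_flat: Bystander: flat food tin, 84 dia x 45 tall. Loose on the bench. Origin at the centre of its underside.
- tin_side: Bystander: food tin, 74 dia x 85 tall. Loose on the bench. Origin at the centre of its underside.
- loose_jar: Bystander: glass jar with white lid standing on the bench, 70 dia x 120 tall. Loose on the bench. Origin at the centre of its underside.
- bottle: Bystander: empty clear bottle, 70 dia x 220 tall, very light. Loose on the bench. Origin at the centre of its underside.
Things that resemble listed ones, but are neither listed nor needed, are in the scene too. There is more than one size of the roll; the job needs the smallest.

How it is judged:
On the way, in this order (a step that is already met when the one before it is completed fails the run):
1. the roll lies flat in the tray, let go (x of roll in the frame of tray between -0.09 and 0.09 m and y of roll in the frame of tray between -0.1 and 0.1 m and z of roll in the frame of tray between -0.005 and 0.012 m and angle between roll's own z axis and vertical below 0.15 rad and contact force between the fingers and roll below 0.2 N and linear speed of roll below 0.05 m/s), for 0.2 s.
2. the tall jar is at the front and the gripper has the knob (horizontal distance between tall_jar and front below 0.014 m and angular speed of carousel below 0.1 rad/s and contact force between the fingers and carousel above 5 N and distance between the grasp point and knob below 0.035 m), for 0.2 s.
At the end, for the whole second after the job is handed in: The roll lies flat on the tray's floor, untouched and at rest; the tall jar's centre is within 14 mm (8 degrees) of the front point over the tongue; the carousel is still (under 0.1 rad/s) and the fingers grip the knob with more than 5 N, the TCP within 35 mm of the knob's centre (all of step 1 and all of step 2); the arm keeps its last pose, push and grip.
It fails at once if one of the loose tins, the loose jar or the bottle is pushed (over 30 mm) or tipped (distance of any of tin_tall, tin_flat, tin_side, loose_jar, bottle from where it was at the start of the episode above 0.03 m or angle between any of tin_tall, tin_flat, tin_side, loose_jar, bottle's own z axis and vertical above 0.4 rad).
It fails at once if the box of staples is thrown out of the tray (horizontal distance between staples and tray above 0.14 m).
It fails at once if the roll is dropped or thrown (moving faster than 0.8 m/s with no finger on it) (contact force between the fingers and roll below 0.05 N and linear speed of roll above 0.8 m/s).
It also fails if it takes over 51 s, if anything falls off the work surface, if the arm or the gripper's body presses on something with over 40 N, if the wrist force passes 120 N, or if a joint passes its speed limit or range.

## Working session

There is one attempt and no reset: what is moved stays moved. The work goes in short steps, Python scripts to look and compute and a tool call to move; the robot and the scene stay as the last step left them, time stands still between calls to the robot, and variables do not carry over. Pictures are saved under pics/ and viewed, about 8 in all and at most 12, crops included, and the job is handed in when it is done.

Besides the shell and the picture viewer there is one more tool, called after "Request:" as name(argument=value, ...), one argument or row to a line, values as JSON. move_arm: Moves the arm, as the interface text tells. Shift numbers are shares of 0.03 m and turn numbers shares of 4 degrees, none past 1 either way. Its arguments: {"type":"object","properties":{"deltas":{"type":"array"},"grip_force":{"type":"number"}},"required":["deltas"]}

```bash
ls; mkdir -p pics; cat > h.py <<'E'
import numpy as np, cv2, pickle
from bench import ctrl, cams
def snap(name,fn):
    d=cams.get_image(name); cv2.imwrite(f'pics/{fn}.png',d['image'][:,:,::-1]); pickle.dump(d,open(f'pics/{fn}.pkl','wb')); return d
def load(fn): return pickle.load(open(f'pics/{fn}.pkl','rb'))
def ray(d,u,v):
    K=d['K'];x=np.array([(u-K[0,2])/K[0,0],(v-K[1,2])/K[1,1]]);y=x.copy()
    for _ in range(20): y=x/(1+d['k1']*(y@y))
    T=d['world_from_camera'];return T[:3,3],T[:3,:3]@np.array([y[0],y[1],1])
def at(d,u,v,z):
    o,r=ray(d,u,v);return (o+r*(z-o[2])/r[2]).round(4)
def proj(d,p):
    T=d['world_from_camera'];c=T[:3,:3].T@(np.asarray(p,float)-T[:3,3]);s=c[:2]/c[2];s=s*(1+d['k1']*(s@s));return (d['K'][[0,1],[0,1]]*s+d['K'][:2,2]).round(1)
E
python3 - <<'E'
from h import *
for n in('top','side'):
    d=snap(n,n+'1');print(n,d['k1'],d['K'].tolist(),d['world_from_camera'].round(3).tolist())
s=ctrl.get_state();print(s['time'],s['position'],s['tool_rot'],s['grip_width'])
a=cv2.imread('pics/top1.png');b=cv2.imread('pics/side1.png')
E
```

```text
pics
top -0.15925339374648395 [[466.41802888666916, 0.0, 280.9329101027476], [0.0, 466.41802888666916, 210.64829879967616], [0.0, 0.0, 1.0]] [[-0.009, -0.985, 0.171, 0.351], [-1.0, 0.008, -0.01, -0.007], [0.008, -0.171, -0.985, 1.209], [0.0, 0.0, 0.0, 1.0]]
side -0.16676066926177155 [[514.681506335008, 0.0, 274.10363300238106], [0.0, 514.681506335008, 212.8192937917612], [0.0, 0.0, 1.0]] [[-0.833, -0.392, 0.39, -0.049], [-0.552, 0.569, -0.609, 0.866], [0.017, -0.723, -0.691, 1.126], [0.0, 0.0, 0.0, 1.0]]
0.1 [ 0.19862082 -0.6184145   0.24025274] [-3.10201304e+00 -4.86143275e-01  5.73273610e-04] 1.0002393539913506
```

View pics/top1.png

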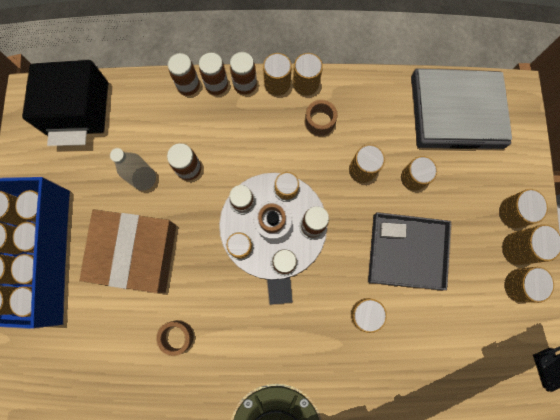

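View pics/side1.png

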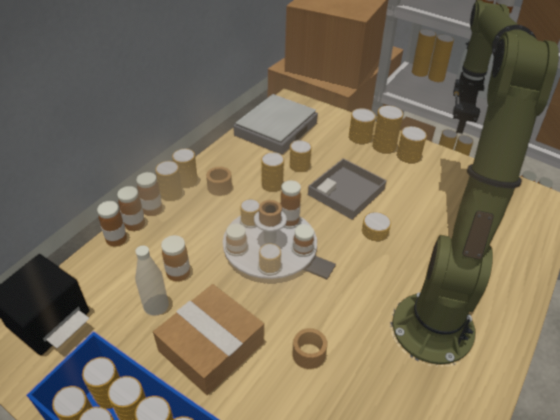

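Three rolls in the top image: (272,218) over the knob, (321,117) and (174,338) loose on the bench. The one around the knob fits, and the crop should confirm it. The tall jar looks to be at (316,220) and the tongue at (280,290).

```bash
python3 - <<'E'
from h import *
d=load('top1')
a=cv2.imread('pics/top1.png')
cv2.imwrite('pics/crop1.png',cv2.resize(a[165:310,210:345],None,fx=4,fy=4,interpolation=cv2.INTER_CUBIC)) 
c=cv2.resize(a[165:310,360:460],None,fx=4,fy=4,interpolation=cv2.INTER_CUBIC);cv2.imwrite('pics/crop2.png',c)
E
```

```text
(no output)
```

View pics/crop1.png

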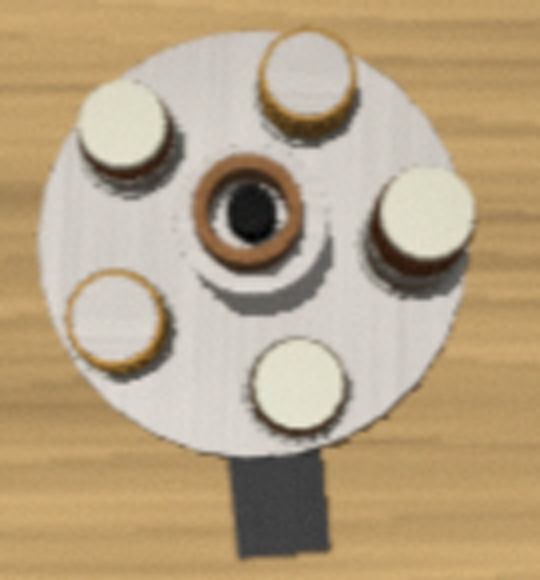

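View pics/crop2.png

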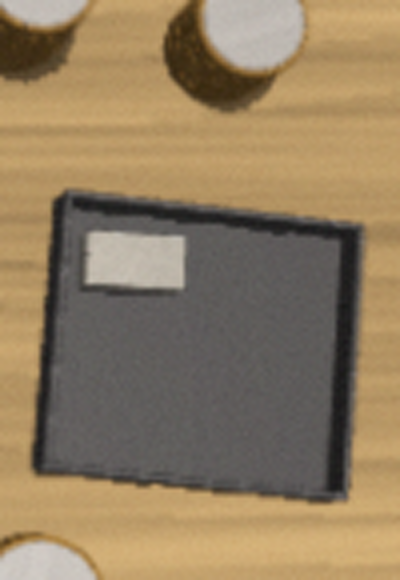

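```bash
python3 - <<'E'
from h import *
d=load('top1')
c1=lambda u,v,z:at(d,210+(u+.5)/4-.5,165+(v+.5)/4-.5,z)
c2=lambda u,v,z:at(d,360+(u+.5)/4-.5,165+(v+.5)/4-.5,z)
print('roll',c1(248,212,.165),'knob',c1(253,212,.16),'disc',c1(253,244,.032))
tj=c1(427,212,.17);k=c1(253,212,.16)
L=[('tall',427,212,.17),('s1',299,384,.104),('s2',123,124,.104),('t1',308,72,.094),('t2',116,317,.094)]
P={n:c1(u,v,z) for n,u,v,z in L}; print(P)
c=np.mean(list(P.values()),0);print('ctr',c)
for n in P: 
    e=P[n]-k; print(n,np.hypot(e[0],e[1]),np.degrees(np.arctan2(e[1],e[0])))
t=(c1(238,558,.01)+c1(329,551,.01))/2; print('tongue',t)
for q in(k,c): e=t-q; print(np.hypot(*e[:2]),np.degrees(np.arctan2(e[1],e[0])))
R=[c2(*p,.04) for p in((65,192),(362,227),(347,500),(35,470))];print('tray',R,np.mean(R,0))
print('staples',c2(135,262,.033))
for n,u,v,z in(('botl',117,154,.22),('jar',180,155,.12),('tin369',369,158,.11),('tin422',422,170,.085),('flat',370,315,.045)): print(n,at(d,u,v,z))
for n,u,v in(('a',321,115),('b',173,337)):print(n,at(d,u,v,.05))
E
```

```text
roll [0.5164 0.004  0.165 ] knob [0.5172 0.0012 0.16  ] disc [0.5167 0.0023 0.032 ]
{'tall': array([ 0.5148, -0.0971,  0.17  ]), 's1': array([ 0.4228, -0.0249,  0.104 ]), 's2': array([0.5805, 0.08  , 0.104 ]), 't1': array([ 0.6142, -0.0325,  0.094 ]), 't2': array([0.4644, 0.0844, 0.094 ])}
ctr [0.51934 0.00198 0.1132 ]
tall 0.09832929370233472 -91.39860180691055
s1 0.09794166631214724 -164.54478043582154
s2 0.1010758625983474 51.22510458090157
t1 0.10268734099196451 -19.158386495243988
t2 0.09853973817704206 122.39984017391934
tongue [ 0.32055 -0.0155   0.01   ]
0.19735782857540765 -175.14594846502965
0.19955704572878394 -174.97479326663213
tray [array([ 0.5469, -0.2618,  0.04  ]), array([ 0.5222, -0.4579,  0.04  ]), array([ 0.3468, -0.4373,  0.04  ]), array([ 0.3705, -0.2359,  0.04  ])] [ 0.4466   -0.348225  0.04    ]
staples [ 0.5021 -0.3072  0.033 ]
botl [0.6547 0.3501 0.22  ]
jar [0.6798 0.2274 0.12  ]
tin369 [ 0.6717 -0.2359  0.11  ]
tin422 [ 0.6478 -0.3762  0.085 ]
flat [ 0.2891 -0.2366  0.045 ]
a [ 0.8075 -0.1265  0.05  ]
b [0.2395 0.2494 0.05  ]
```

Crop 1 confirms it: the small roll is around the black knob (crop 248,212). The tall jar's lid is at crop (427,212) and the tongue's end at (283,554). Crop 2 shows an empty tray floor, with the staples in its far-left corner (135,262). I'll rotate and approach first.

Request:
move_arm(
  deltas=[
    {"linear":[0,0,0],"turn":[0,0,-1],"claw":0},
    {"linear":[0,0,0],"turn":[0,0,-1],"claw":0},
    {"linear":[0,0,0],"turn":[0,0,-1],"claw":0},
    {"linear":[0,0,0],"turn":[0,0,-1],"claw":0},
    {"linear":[0,0,0],"turn":[0,0,-1],"claw":0},
    {"linear":[0,0,0],"turn":[0,0,-1],"claw":0},
    {"linear":[0,0,0],"turn":[0,0,-1],"claw":0},
    {"linear":[0,0,0],"turn":[0,0,-1],"claw":0},
    {"linear":[0.94,-0.22,0],"turn":[0,0,0],"claw":0},
    {"linear":[0.94,-0.22,0],"turn":[0,0,0],"claw":0},
    {"linear":[0.94,-0.22,0],"turn":[0,0,0],"claw":0},
    {"linear":[0.94,-0.22,0],"turn":[0,0,0],"claw":0},
    {"linear":[0.94,-0.22,0],"turn":[0,0,0],"claw":0},
    {"linear":[0.94,-0.22,0],"turn":[0,0,0],"claw":0},
    {"linear":[0.94,-0.22,0],"turn":[0,0,0],"claw":0},
    {"linear":[0.94,-0.22,0],"turn":[0,0,0],"claw":0},
    {"linear":[0.94,-0.22,0],"turn":[0,0,0],"claw":0},
    {"linear":[0.94,-0.22,0],"turn":[0,0,0],"claw":0},
    {"linear":[0.94,-0.22,0],"turn":[0,0,0],"claw":0},
    {"linear":[0.94,-0.22,0],"turn":[0,0,0],"claw":0},
  ],
  grip_force=20,
)

```text
time: 1.77
position: [0.3569, -0.3077, 0.2409]
tool_rot: [-2.849, -1.323, 0.001]
ft_force: [0.5, 0.1, 0.2]
grip_width: 1.002
```

Request:
move_arm(
  deltas=[
    {"linear":[0.94,-0.22,0],"turn":[0,0,0],"claw":0},
    {"linear":[0.94,-0.22,0],"turn":[0,0,0],"claw":0},
    {"linear":[0.94,-0.22,0],"turn":[0,0,0],"claw":0},
    {"linear":[0.94,-0.22,0],"turn":[0,0,0],"claw":0},
    {"linear":[0.94,-0.22,0],"turn":[0,0,0],"claw":0},
    {"linear":[0.94,-0.22,0],"turn":[0,0,0],"claw":0},
    {"linear":[0.94,-0.22,0],"turn":[0,0,0],"claw":0},
    {"linear":[0.94,-0.22,0],"turn":[0,0,0],"claw":0},
    {"linear":[0.94,-0.22,0],"turn":[0,0,0],"claw":0},
    {"linear":[0.94,-0.22,0],"turn":[0,0,0],"claw":0},
    {"linear":[0,0,0],"turn":[0,0,0],"claw":0},
    {"linear":[0,0,0],"turn":[0,0,0],"claw":0},
  ],
)

```text
time: 2.77
position: [0.4884, -0.0495, 0.2409]
tool_rot: [-2.846, -1.329, 0.001]
ft_force: [-0.0, -0.3, -0.6]
grip_width: 1.0
```

```bash
cat >> h.py <<'E'
from scipy.spatial.transform import Rotation as Ro
def go(p):
    s=ctrl.get_state();R=Ro.from_rotvec(s['tool_rot']).as_matrix()
    print('t',s['time'],'pos',s['position'].round(4),'x',R[:,0].round(3),'z',R[:,2].round(3),'yaw',np.degrees(np.arctan2(R[1,0],R[0,0])).round(1),'F',s['ft_force'].round(1),'w',round(s['grip_width'],3),'q7',s['joint_positions'][6].round(2))
    print('units',(R.T@(np.array(p)-s['position'])/.03).round(3))
E
python3 -c "
from h import *
go([.5165,.0035,.145])"
```

```text
t 2.7667 pos [ 0.4884 -0.0495  0.2409] x [ 0.642  0.767 -0.   ] z [-0.001  0.    -1.   ] yaw 50.0 F [-0.  -0.3 -0.6] w 1.0 q7 -0.65
units [ 1.956 -0.412  3.198]
```

Request:
move_arm(
  deltas=[
    {"linear":[0.98,-0.21,0],"turn":[0,0,0],"claw":0},
    {"linear":[0.98,-0.2,0],"turn":[0,0,0],"claw":0},
    {"linear":[0,0,0],"turn":[0,0,0],"claw":0},
    {"linear":[0,0,0.4],"turn":[0,0,0],"claw":0},
    {"linear":[0,0,0.4],"turn":[0,0,0],"claw":0},
    {"linear":[0,0,0.4],"turn":[0,0,0],"claw":0},
  ],
)

```text
time: 3.27
position: [0.5158, -0.0006, 0.2033]
tool_rot: [2.851, 1.319, -0.003]
ft_force: [-0.3, -0.2, 0.1]
grip_width: 1.004
```

```bash
python3 - <<'E'
from h import *
go([.5165,.0035,.145])
d=snap('top','t2');e=snap('side','s2')
a=cv2.resize(d['image'][150:300,200:350],(390,390),interpolation=cv2.INTER_CUBIC)
b=cv2.resize(e['image'][140:290,200:350],(390,390),interpolation=cv2.INTER_CUBIC)
cv2.imwrite('pics/c3.png',np.hstack([a,b])[:,:,::-1])
E
```

```text
t 3.2667 pos [ 0.5158 -0.0006  0.2033] x [ 0.647  0.762 -0.002] z [-0.002 -0.001 -1.   ] yaw 49.6 F [-0.3 -0.2  0.1] w 1.004 q7 -0.82
units [ 0.122 -0.069  1.942]
```

View pics/c3.png

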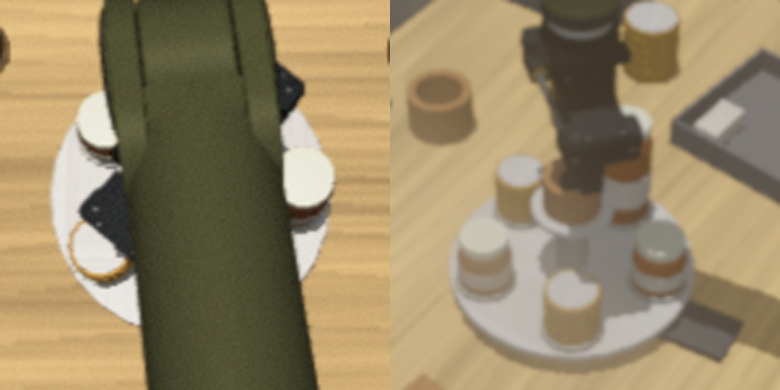

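The view shows the gripper above the roll, clear of the tall jar. I'll descend and grip.

Request:
move_arm(
  deltas=[
    {"linear":[0.12,-0.07,0.3],"turn":[0,0,0],"claw":0},
    {"linear":[0,0,0.35],"turn":[0,0,0],"claw":0},
    {"linear":[0,0,0.35],"turn":[0,0,0],"claw":0},
    {"linear":[0,0,0.35],"turn":[0,0,0],"claw":0},
    {"linear":[0,0,0.3],"turn":[0,0,0],"claw":0},
    {"linear":[0,0,0.25],"turn":[0,0,0],"claw":0},
    {"linear":[0,0,0],"turn":[0,0,0],"claw":0},
    {"linear":[0,0,0],"turn":[0,0,0],"claw":1},
    {"linear":[0,0,0],"turn":[0,0,0],"claw":1},
    {"linear":[0,0,0],"turn":[0,0,0],"claw":1},
    {"linear":[0,0,0],"turn":[0,0,0],"claw":1},
    {"linear":[0,0,0],"turn":[0,0,0],"claw":1},
    {"linear":[0,0,0],"turn":[0,0,0],"claw":1},
  ],
  grip_force=20,
)

```text
time: 4.45
position: [0.5179, 0.0057, 0.1487]
tool_rot: [2.849, 1.322, 0.001]
ft_force: [-0.3, 0.1, 2.4]
grip_width: 0.736
```

```bash
python3 -c "
from h import *
go([.5165,.0035,.24])"
```

```text
t 4.45 pos [0.5179 0.0057 0.1487] x [0.645 0.764 0.   ] z [ 0.001 -0.    -1.   ] yaw 49.8 F [-0.3  0.1  2.4] w 0.736 q7 -0.87
units [-0.084  0.016 -3.042]
```

The opening is 64 mm, so the roll is held. I'll lift it straight up.

Request:
move_arm(
  deltas=[
    {"linear":[0,0,-0.2],"turn":[0,0,0],"claw":1},
    {"linear":[0,0,-0.4],"turn":[0,0,0],"claw":1},
    {"linear":[0,0,-0.5],"turn":[0,0,0],"claw":1},
    {"linear":[0,0,-0.5],"turn":[0,0,0],"claw":1},
    {"linear":[0,0,-0.5],"turn":[0,0,0],"claw":1},
    {"linear":[0,0,-0.5],"turn":[0,0,0],"claw":1},
    {"linear":[0,0,-0.3],"turn":[0,0,0],"claw":1},
    {"linear":[0,0,-0.1],"turn":[0,0,0],"claw":1},
    {"linear":[0,0,0],"turn":[0,0,0],"claw":1},
  ],
)

```text
time: 5.2
position: [0.5179, 0.0057, 0.2392]
tool_rot: [2.848, 1.322, 0.002]
ft_force: [0.1, -1.5, -2.3]
grip_width: 0.735
```

```bash
python3 -c "
from h import *
go([.425,-.36,.24])"
```

```text
t 5.2 pos [0.5179 0.0057 0.2392] x [0.645 0.764 0.001] z [ 0.002 -0.001 -1.   ] yaw 49.8 F [ 0.1 -1.5 -2.3] w 0.735 q7 -0.81
units [-11.311   5.502  -0.026]
```

Request:
move_arm(
  deltas=[
    {"linear":[-0.3,0.15,0],"turn":[0,0,0],"claw":1},
    {"linear":[-0.6,0.3,0],"turn":[0,0,0],"claw":1},
    {"linear":[-0.7,0.34,0],"turn":[0,0,0],"claw":1},
    {"linear":[-0.7,0.34,0],"turn":[0,0,0],"claw":1},
    {"linear":[-0.7,0.34,0],"turn":[0,0,0],"claw":1},
    {"linear":[-0.7,0.34,0],"turn":[0,0,0],"claw":1},
    {"linear":[-0.7,0.34,0],"turn":[0,0,0],"claw":1},
    {"linear":[-0.7,0.34,0],"turn":[0,0,0],"claw":1},
    {"linear":[-0.7,0.34,0],"turn":[0,0,0],"claw":1},
    {"linear":[-0.7,0.34,0],"turn":[0,0,0],"claw":1},
    {"linear":[-0.7,0.34,0],"turn":[0,0,0],"claw":1},
    {"linear":[-0.7,0.34,0],"turn":[0,0,0],"claw":1},
    {"linear":[-0.7,0.34,0],"turn":[0,0,0],"claw":1},
    {"linear":[-0.7,0.34,0],"turn":[0,0,0],"claw":1},
    {"linear":[-0.7,0.34,0],"turn":[0,0,0],"claw":1},
    {"linear":[-0.7,0.34,0],"turn":[0,0,0],"claw":1},
    {"linear":[-0.6,0.3,0],"turn":[0,0,0],"claw":1},
    {"linear":[-0.2,0.1,0],"turn":[0,0,0],"claw":1},
    {"linear":[0,0,0],"turn":[0,0,0],"claw":1},
  ],
)

```text
time: 6.78
position: [0.4214, -0.3685, 0.2369]
tool_rot: [-2.85, -1.316, 0.002]
ft_force: [-0.3, 0.2, -1.4]
grip_width: 0.734
```

```bash
python3 - <<'E'
from h import *
go([.425,-.36,.036])
d=snap('top','t4');e=snap('side','s4')
a=cv2.resize(d['image'][150:340,340:480],(390,529),interpolation=cv2.INTER_CUBIC)
b=cv2.resize(e['image'][90:280,270:410],(390,529),interpolation=cv2.INTER_CUBIC)
cv2.imwrite('pics/c4.png',np.hstack([a,b])[:,:,::-1])
E
```

```text
t 6.7833 pos [ 0.4214 -0.3685  0.2369] x [ 0.649  0.761 -0.   ] z [-0.002  0.001 -1.   ] yaw 49.6 F [-0.3  0.2 -1.4] w 0.734 q7 -0.09
units [ 0.295 -0.074  6.695]
```

View pics/c4.png

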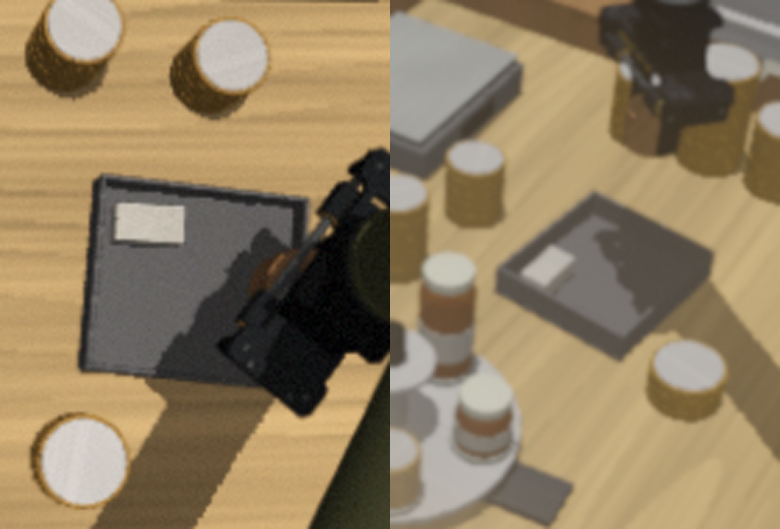

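Request:
move_arm(
  deltas=[
    {"linear":[0.29,-0.07,0.3],"turn":[0,0,0],"claw":1},
    {"linear":[0,0,0.6],"turn":[0,0,0],"claw":1},
    {"linear":[0,0,0.7],"turn":[0,0,0],"claw":1},
    {"linear":[0,0,0.7],"turn":[0,0,0],"claw":1},
    {"linear":[0,0,0.7],"turn":[0,0,0],"claw":1},
    {"linear":[0,0,0.7],"turn":[0,0,0],"claw":1},
    {"linear":[0,0,0.7],"turn":[0,0,0],"claw":1},
    {"linear":[0,0,0.7],"turn":[0,0,0],"claw":1},
    {"linear":[0,0,0.6],"turn":[0,0,0],"claw":1},
    {"linear":[0,0,0.4],"turn":[0,0,0],"claw":1},
    {"linear":[0,0,0.3],"turn":[0,0,0],"claw":1},
    {"linear":[0,0,0.1],"turn":[0,0,0],"claw":1},
    {"linear":[0,0,0],"turn":[0,0,0],"claw":1},
  ],
)

```text
time: 7.97
position: [0.4276, -0.3577, 0.0429]
tool_rot: [-2.848, -1.324, 0.0]
ft_force: [1.1, -0.2, -1.5]
grip_width: 0.738
```

Request:
move_arm(
  deltas=[
    {"linear":[0,0,0.08],"turn":[0,0,0],"claw":1},
    {"linear":[0,0,0.07],"turn":[0,0,0],"claw":1},
    {"linear":[0,0,0.06],"turn":[0,0,0],"claw":1},
    {"linear":[0,0,0],"turn":[0,0,0],"claw":1},
    {"linear":[0,0,0],"turn":[0,0,0],"claw":1},
  ],
)

```text
time: 8.38
position: [0.4275, -0.3586, 0.0372]
tool_rot: [2.849, 1.322, 0.0]
ft_force: [0.5, 0.0, -1.7]
grip_width: 0.737
```

Request:
move_arm(
  deltas=[
    {"linear":[0,0,0.05],"turn":[0,0,0],"claw":1},
    {"linear":[0,0,0.05],"turn":[0,0,0],"claw":1},
    {"linear":[0,0,0],"turn":[0,0,0],"claw":1},
    {"linear":[0,0,0],"turn":[0,0,0],"claw":1},
  ],
)

```text
time: 8.72
position: [0.4274, -0.3584, 0.0339]
tool_rot: [-2.849, -1.323, 0.0]
ft_force: [-0.5, -0.8, -1.6]
grip_width: 0.738
```

Request:
move_arm(
  deltas=[
    {"linear":[0,0,0.04],"turn":[0,0,0],"claw":1},
    {"linear":[0,0,0.03],"turn":[0,0,0],"claw":1},
    {"linear":[0,0,0],"turn":[0,0,0],"claw":1},
    {"linear":[0,0,0],"turn":[0,0,0],"claw":1},
  ],
)

```text
time: 9.05
position: [0.4275, -0.3585, 0.0337]
tool_rot: [2.849, 1.323, -0.001]
ft_force: [-5.4, 3.1, 11.6]
grip_width: 0.739
```

The roll touched the floor at 11.6 N. I'll ease off slightly, release and lift.

Request:
move_arm(
  deltas=[
    {"linear":[0,0,-0.05],"turn":[0,0,0],"claw":1},
    {"linear":[0,0,0],"turn":[0,0,0],"claw":0.4},
    {"linear":[0,0,0],"turn":[0,0,0],"claw":0},
    {"linear":[0,0,0],"turn":[0,0,0],"claw":0},
    {"linear":[0,0,0],"turn":[0,0,0],"claw":0},
    {"linear":[0,0,0],"turn":[0,0,0],"claw":0},
    {"linear":[0,0,0],"turn":[0,0,0],"claw":0},
    {"linear":[0,0,-0.2],"turn":[0,0,0],"claw":0},
    {"linear":[0,0,-0.4],"turn":[0,0,0],"claw":0},
    {"linear":[0,0,-0.6],"turn":[0,0,0],"claw":0},
    {"linear":[0,0,-0.8],"turn":[0,0,0],"claw":0},
    {"linear":[0,0,-1],"turn":[0,0,0],"claw":0},
    {"linear":[0,0,-1],"turn":[0,0,0],"claw":0},
    {"linear":[0,0,-1],"turn":[0,0,0],"claw":0},
    {"linear":[0,0,-1],"turn":[0,0,0],"claw":0},
    {"linear":[0,0,-0.8],"turn":[0,0,0],"claw":0},
    {"linear":[0,0,0],"turn":[0,0,0],"claw":0},
  ],
)

```text
time: 10.47
position: [0.4301, -0.36, 0.2447]
tool_rot: [2.84, 1.319, 0.006]
ft_force: [-0.5, 0.4, 0.5]
grip_width: 1.001
```

```bash
python3 - <<'E'
from h import *
go([.518,.0015,.24])
d=snap('side','s5');e=snap('top','t5')
b=cv2.resize(d['image'][130:310,210:410],(667,600),interpolation=cv2.INTER_CUBIC)
cv2.imwrite('pics/c5.png',b[:,:,::-1])
E
```

```text
t 10.4667 pos [ 0.4301 -0.36    0.2447] x [ 0.645  0.764 -0.001] z [ 0.008 -0.008 -1.   ] yaw 49.8 F [-0.5  0.4  0.5] w 1.001 q7 -0.11
units [11.098 -5.535  0.086]
```

View pics/c5.png

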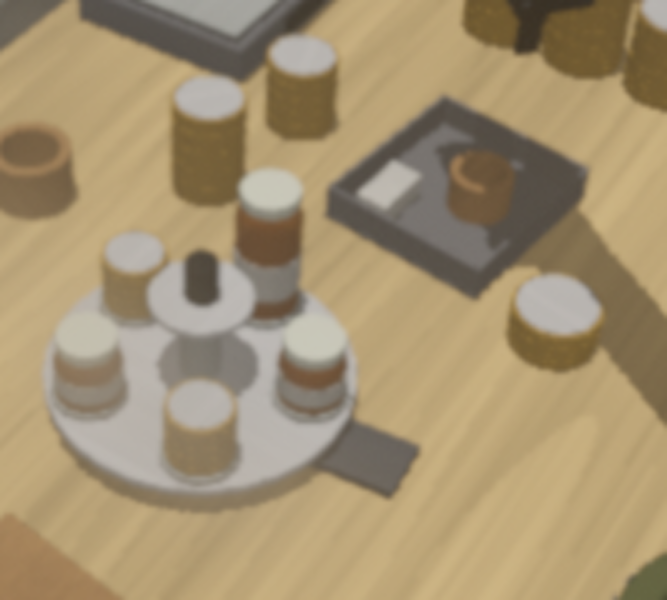

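The roll stands flat in the tray at crop (482,187), with the staples undisturbed. The bare knob is at (202,275). Moving back to the knob.

Request:
move_arm(
  deltas=[
    {"linear":[0.3,-0.15,0],"turn":[0,0,0],"claw":0},
    {"linear":[0.65,-0.32,0],"turn":[0,0,0],"claw":0},
    {"linear":[0.7,-0.35,0],"turn":[0,0,0],"claw":0},
    {"linear":[0.7,-0.35,0],"turn":[0,0,0],"claw":0},
    {"linear":[0.7,-0.35,0],"turn":[0,0,0],"claw":0},
    {"linear":[0.7,-0.35,0],"turn":[0,0,0],"claw":0},
    {"linear":[0.7,-0.35,0],"turn":[0,0,0],"claw":0},
    {"linear":[0.7,-0.35,0],"turn":[0,0,0],"claw":0},
    {"linear":[0.7,-0.35,0],"turn":[0,0,0],"claw":0},
    {"linear":[0.7,-0.35,0],"turn":[0,0,0],"claw":0},
    {"linear":[0.7,-0.35,0],"turn":[0,0,0],"claw":0},
    {"linear":[0.7,-0.35,0],"turn":[0,0,0],"claw":0},
    {"linear":[0.7,-0.35,0],"turn":[0,0,0],"claw":0},
    {"linear":[0.7,-0.35,0],"turn":[0,0,0],"claw":0},
    {"linear":[0.7,-0.35,0],"turn":[0,0,0],"claw":0},
    {"linear":[0.7,-0.35,0],"turn":[0,0,0],"claw":0},
    {"linear":[0.3,-0.15,0],"turn":[0,0,0],"claw":0},
    {"linear":[0,0,0],"turn":[0,0,0],"claw":0},
  ],
)

```text
time: 12.07
position: [0.5141, 0.0052, 0.2364]
tool_rot: [-2.844, -1.33, 0.002]
ft_force: [0.5, 0.3, 0.3]
grip_width: 0.999
```

Request:
move_arm(
  deltas=[
    {"linear":[0,0,0],"turn":[0,0,-1],"claw":0},
    {"linear":[0,0,0],"turn":[0,0,-1],"claw":0},
    {"linear":[0,0,0],"turn":[0,0,-1],"claw":0},
    {"linear":[0,0,0],"turn":[0,0,-1],"claw":0},
    {"linear":[0,0,0],"turn":[0,0,-1],"claw":0},
    {"linear":[0,0,0],"turn":[0,0,0],"claw":0},
  ],
)

```text
time: 12.57
position: [0.5141, -0.0002, 0.2366]
tool_rot: [-2.576, -1.797, 0.003]
ft_force: [-1.1, -0.2, 0.4]
grip_width: 1.003
```

```bash
python3 - <<'E'
from h import *
go([.518,.0015,.146])
d=load('s5')
print('knob side',at(d,210+(202.5)*.3-.5,130+259*.3-.5,.16), proj(d,[.518,.0015,.16]))
E
```

```text
t 12.5667 pos [ 5.141e-01 -2.000e-04  2.366e-01] x [ 0.346  0.938 -0.001] z [-0.002 -0.001 -1.   ] yaw 69.8 F [-1.1 -0.2  0.4] w 1.003 q7 -0.45
units [0.103 0.106 3.019]
knob side [0.5171 0.0022 0.16  ] [270.1 206.9]
```

Request:
move_arm(
  deltas=[
    {"linear":[0.1,0.1,0.4],"turn":[0,0,0],"claw":0},
    {"linear":[0,0,0.5],"turn":[0,0,0],"claw":0},
    {"linear":[0,0,0.5],"turn":[0,0,0],"claw":0},
    {"linear":[0,0,0.5],"turn":[0,0,0],"claw":0},
    {"linear":[0,0,0.4],"turn":[0,0,0],"claw":0},
    {"linear":[0,0,0.3],"turn":[0,0,0],"claw":0},
    {"linear":[0,0,0.2],"turn":[0,0,0],"claw":0},
    {"linear":[0,0,0.1],"turn":[0,0,0],"claw":0},
    {"linear":[0,0,0],"turn":[0,0,0],"claw":0},
    {"linear":[0,0,0],"turn":[0,0,0],"claw":0.6},
    {"linear":[0,0,0],"turn":[0,0,0],"claw":1},
    {"linear":[0,0,0],"turn":[0,0,0],"claw":1},
    {"linear":[0,0,0],"turn":[0,0,0],"claw":1},
    {"linear":[0,0,0],"turn":[0,0,0],"claw":1},
    {"linear":[0,0,0],"turn":[0,0,0],"claw":1},
    {"linear":[0,0,0],"turn":[0,0,0],"claw":1},
    {"linear":[0,0,0],"turn":[0,0,0],"claw":1},
  ],
  grip_force=25,
)

```text
time: 13.98
position: [0.5187, 0.0034, 0.1504]
tool_rot: [2.576, 1.797, -0.0]
ft_force: [0.3, -0.6, -1.3]
grip_width: 0.475
```

```bash
python3 -c "
from h import *
go([.518,.0015,.146])"
```

```text
t 13.9833 pos [0.5187 0.0034 0.1504] x [ 0.345  0.939 -0.   ] z [ 0. -0. -1.] yaw 69.8 F [ 0.3 -0.6 -1.3] w 0.475 q7 -0.52
units [-0.067 -0.     0.146]
```

Request:
move_arm(
  deltas=[
    {"linear":[-0.06,0,0.12],"turn":[0,0,0],"claw":1},
    {"linear":[0,0,0],"turn":[0,0,0],"claw":1},
    {"linear":[0,0,0],"turn":[0,0,0],"claw":1},
    {"linear":[0,0,0],"turn":[0,0,0],"claw":1},
    {"linear":[0,0,0],"turn":[0,0,0],"claw":1},
    {"linear":[0,0,0],"turn":[0,0,0],"claw":1},
  ],
)

```text
time: 14.48
position: [0.5172, 0.0016, 0.1461]
tool_rot: [-2.576, -1.797, 0.003]
ft_force: [-2.4, -0.9, -3.4]
grip_width: 0.339
```

```bash
python3 -c "
from h import *
go([.518,.0015,.146])"
```

```text
t 14.4833 pos [0.5172 0.0016 0.1461] x [ 0.345  0.939 -0.001] z [-0.002 -0.    -1.   ] yaw 69.8 F [-2.4 -0.9 -3.4] w 0.339 q7 -0.52
units [0.006 0.025 0.003]
```

The opening is 29.5 mm, so the knob is gripped. I'll turn about 68° first and then check.

Request:
move_arm(
  deltas=[
    {"linear":[0,0,0],"turn":[0,0,0.4],"claw":1},
    {"linear":[0,0,0],"turn":[0,0,0.8],"claw":1},
    {"linear":[0,0,0],"turn":[0,0,1],"claw":1},
    {"linear":[0,0,0],"turn":[0,0,1],"claw":1},
    {"linear":[0,0,0],"turn":[0,0,1],"claw":1},
    {"linear":[0,0,0],"turn":[0,0,1],"claw":1},
    {"linear":[0,0,0],"turn":[0,0,1],"claw":1},
    {"linear":[0,0,0],"turn":[0,0,1],"claw":1},
    {"linear":[0,0,0],"turn":[0,0,1],"claw":1},
    {"linear":[0,0,0],"turn":[0,0,1],"claw":1},
    {"linear":[0,0,0],"turn":[0,0,1],"claw":1},
    {"linear":[0,0,0],"turn":[0,0,1],"claw":1},
    {"linear":[0,0,0],"turn":[0,0,1],"claw":1},
    {"linear":[0,0,0],"turn":[0,0,1],"claw":1},
    {"linear":[0,0,0],"turn":[0,0,1],"claw":1},
    {"linear":[0,0,0],"turn":[0,0,1],"claw":1},
    {"linear":[0,0,0],"turn":[0,0,1],"claw":1},
    {"linear":[0,0,0],"turn":[0,0,0.8],"claw":1},
    {"linear":[0,0,0],"turn":[0,0,0.4],"claw":1},
    {"linear":[0,0,0],"turn":[0,0,0],"claw":1},
  ],
)

```text
time: 16.15
position: [0.516, 0.0033, 0.1461]
tool_rot: [-3.14, -0.005, 0.008]
ft_force: [-5.6, 2.3, 0.0]
grip_width: 0.336
```

```bash
python3 - <<'E'
from h import *
go([.518,.0015,.146])
d=snap('side','s6');e=snap('top','t6')
a=cv2.resize(d['image'][150:290,210:350],(400,400),interpolation=cv2.INTER_CUBIC)
b=cv2.resize(e['image'][170:310,205:345],(400,400),interpolation=cv2.INTER_CUBIC)
cv2.imwrite('pics/c6.png',np.hstack([a,b])[:,:,::-1])
E
```

```text
t 16.15 pos [0.516  0.0033 0.1461] x [ 1.     0.003 -0.005] z [-0.005  0.002 -1.   ] yaw 0.2 F [-5.6  2.3  0. ] w 0.336 q7 -1.71
units [0.066 0.06  0.001]
```

View pics/c6.png

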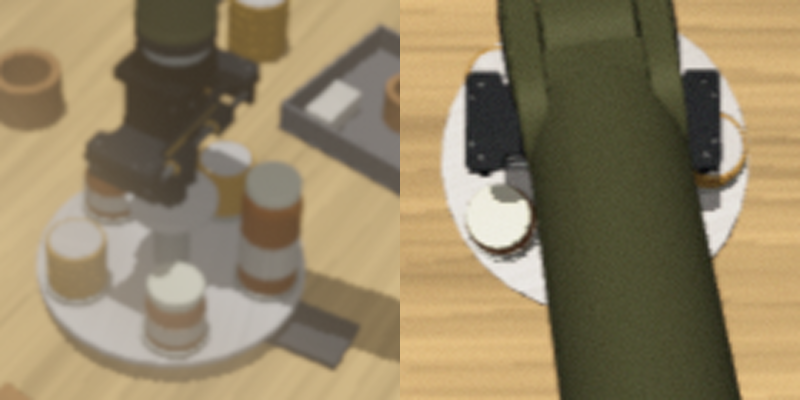

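The side view shows the tall jar's lid at crop (272,186), nearly at the tongue. The left short jar's lid in the top view is at (99,217).

```bash
python3 - <<'E'
from h import *
d=load('s6');e=load('t6');k=np.array([.5177,.0017])
f=lambda D,u,v,u0,v0,z:at(D,u0+(u+.5)*.35-.5,v0+(v+.5)*.35-.5,z)
for n,p,o in(('tall',f(d,272,186,210,150,.17),0),('short1 top',f(e,99,217,205,170,.104),72),('short1 side',f(d,176,284,210,150,.104),72),('t2 side',f(d,76,240,210,150,.094),144)):
    q=p[:2]-k;print(n,p,np.hypot(*q).round(4),((np.degrees(np.arctan2(q[1],q[0]))+o)%360-360).round(1))
# tongue end corners in side image
t1=f(d,334,366,210,150,.01);t2=f(d,358,328,210,150,.01);t=(t1+t2)/2;print(t1,t2,np.degrees(np.arctan2(t[1]-k[1],t[0]-k[0])))
E
```

```text
tall [ 0.4182 -0.0168  0.17  ] 0.1012 -169.5
short1 top [0.4592 0.0819 0.104 ] 0.0993 -161.9
short1 side [0.4563 0.0869 0.104 ] 0.105 -162.2
t2 side [0.5736 0.0863 0.094 ] 0.1014 -159.5
[0.3153 0.0182 0.01  ] [ 0.3194 -0.0379  0.01  ] -176.70060093522312
```

```bash
python3 - <<'E'
from h import *
d=load('s6');k=np.array([.5177,.0017])
print('s5 tall',at(load('s5'),291,187,.17),'pred crop5',(proj(load('s5'),[.5148,-.0971,.17])-[210,130])/.3)
img=cv2.resize(d['image'][150:290,210:350],(600,600),interpolation=cv2.INTER_CUBIC)[:,:,::-1].copy()
for col,a0 in(((0,0,255),-161.9),((0,255,0),-169.5)):
  for off,z in((0,.17),(-72,.104),(-144,.094),(72,.094),(144,.104)):
    c=[]
    for t in np.linspace(0,6.3,60):
        a=np.radians(a0+off);p=proj(d,[k[0]+.1*np.cos(a)+.027*np.cos(t),k[1]+.1*np.sin(a)+.027*np.sin(t),z]);c.append((p-[210,150]+.5)*600/140-.5)
    cv2.polylines(img,[np.int32(np.round(c))],True,col,1)
cv2.imwrite('pics/c7.png',img)
E
```

```text
s5 tall [ 0.5095 -0.092   0.17  ] pred crop5 [268.         184.33333333]
```

View pics/c7.png

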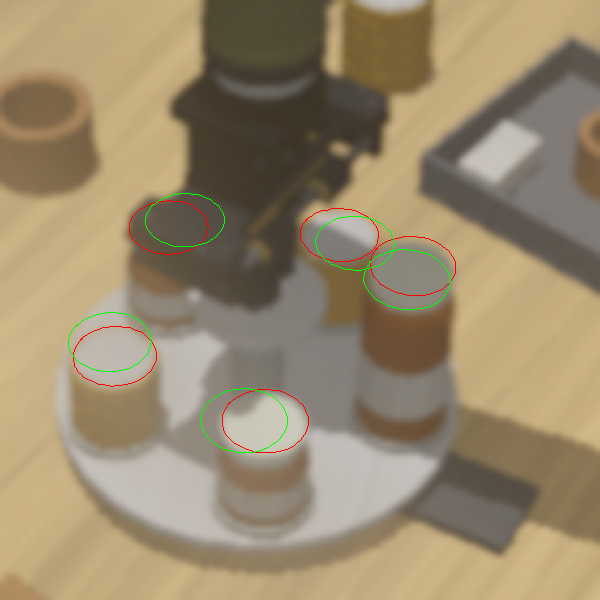

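The red outline (−161.9°, which matches the commanded turn) fits most lids; the tall lid sits slightly further round. About 13° remains to the tongue at −175°.

Request:
move_arm(
  deltas=[
    {"linear":[0,0,0],"turn":[0,0,0.4],"claw":1},
    {"linear":[0,0,0],"turn":[0,0,0.8],"claw":1},
    {"linear":[0,0,0],"turn":[0,0,1],"claw":1},
    {"linear":[0,0,0],"turn":[0,0,0.7],"claw":1},
    {"linear":[0,0,0],"turn":[0,0,0.4],"claw":1},
    {"linear":[0,0,0],"turn":[0,0,0],"claw":1},
    {"linear":[0,0,0],"turn":[0,0,0],"claw":1},
    {"linear":[0,0,0],"turn":[0,0,0],"claw":1},
    {"linear":[0,0,0],"turn":[0,0,0],"claw":1},
  ],
)

```text
time: 17.0
position: [0.5161, 0.0037, 0.1461]
tool_rot: [-3.12, 0.353, 0.008]
ft_force: [-5.7, 3.4, 0.1]
grip_width: 0.337
```

```bash
python3 - <<'E'
from h import *
go([.5177,.0017,.146])
k=np.array([.5177,.0017]);out=[]
for n,(u0,v0) in(('side',(210,150)),('top',(205,170))):
  d=snap(n,n+'8')
  img=cv2.resize(d['image'][v0:v0+140,u0:u0+140],(400,400),interpolation=cv2.INTER_CUBIC)[:,:,::-1].copy()
  for off,z in((0,.17),(-72,.104),(-144,.094),(72,.094),(144,.104)):
    a=np.radians(-175+off)
    c=[(proj(d,[k[0]+.1*np.cos(a)+.027*np.cos(t),k[1]+.1*np.sin(a)+.027*np.sin(t),z])-[u0,v0]+.5)*400/140-.5 for t in np.linspace(0,6.3,60)]
    cv2.polylines(img,[np.int32(np.round(c))],True,(0,0,255),1)
  a=np.radians(-175);ca,sa=np.cos(a),np.sin(a)
  c=[(proj(d,[k[0]+r*ca-w*sa,k[1]+r*sa+w*ca,.01])-[u0,v0]+.5)*400/140-.5 for r,w in((.14,.03),(.2,.03),(.2,-.03),(.14,-.03))]
  cv2.polylines(img,[np.int32(np.round(c))],True,(0,255,255),1)
  out.append(img)
cv2.imwrite('pics/c8.png',np.hstack(out))
E
```

```text
t 17.0 pos [0.5161 0.0037 0.1461] x [ 0.975 -0.224 -0.005] z [-0.005  0.002 -1.   ] yaw -12.9 F [-5.7  3.4  0.1] w 0.337 q7 -1.94
units [0.068 0.051 0.002]
```

View pics/c8.png

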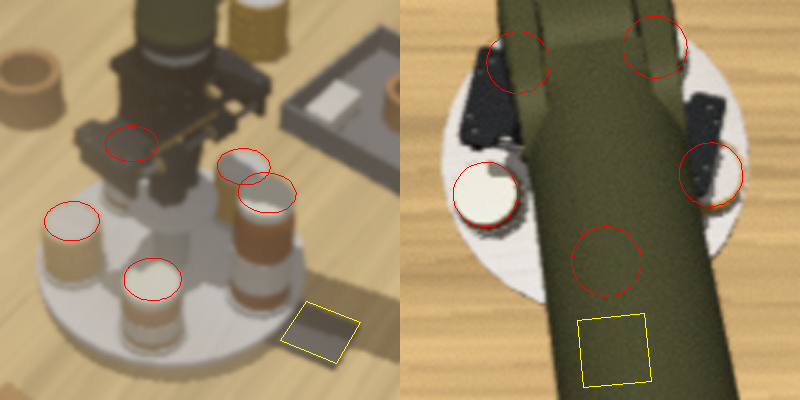

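The predicted outlines for −175° sit on the lids in both views, and the tongue's outline matches to about 2 px in the side view. The knob is gripped (opening 29.3 mm) and at rest, so I'm handing in.

```bash
python3 -c "
from bench import ctrl
print(ctrl.close_job())"
```

```text
the job is handed in; nothing more can be done
None
```

I set the roll flat in the tray, turned the tall jar to the front, and handed the job in at about 17 s with the knob still gripped. No verdict was reported.

- **Roll:** I gripped it across its outside (opening 64 mm) and lowered it until it touched the tray floor, pressing at about 12 N. I backed off about 1.5 mm and let go. The picture afterwards showed it upright and flat, with the staples undisturbed. I saw no sign of the other things on the bench being moved, though I did not measure them again.
- **Carousel:** I gripped the knob with 25 N commanded (opening about 29 mm) and turned it about 83° to line the jar up with the tongue.
- **Last check:** the outlines predicted for the tongue's direction (−175°) fell on the visible lids in both cameras. The tool was about 2 mm from the knob's axis, with about 7 N of sideways force from the knob.
- **Disagreements:** partway through the turn, the tall jar's lid read by eye in the side view was about 8° off the other lids. I went with the other lids and the commanded turn. The side camera put the tongue at −176.7° against −175° from the top camera, which is inside the 8° tolerance.
- **Not seen:** in the last picture the arm hid the tall jar from the top camera, and only the edge of the roll was in view.

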